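# Clamp the ring gauge in the swing-clamp fixture

### The arm

A 6-joint arm with a two-finger parallel gripper is mounted at the origin on the work surface; the furniture and walls round the work are solid. World frame = base frame: x ahead of the robot, y to its left, z up, the work surface at z = 0. Lengths are in m, angles in rad, forces in N, time in s.
With the tool pointing down it reaches from about 0.3 to 0.875 m from the base axis. Payload 6.4 kg.
Tool frame: the origin (TCP) lies between the finger pads; the fingertips stand 11 mm ahead of it and the grasp point (between the pads) lies 8 mm behind it (ctrl.tcp_to_tips is the distance from the TCP to the fingertips, in m); x points along the fingers, z is the direction in which the jaws open and shut, and the axes are right-handed (so a half turn about x gives the same grasp; the last joint's range is limited). The gripper opens to 85 mm and grips with 20 to 120 N. Pads are 22 mm wide; open, the fingers measure 114 mm over their backs; the gripper's body (76 mm by 85 mm) begins 54 mm behind the grasp point. The pads swing forward as they close: fully open they stand 13 mm farther back than shut.
Start: joints at [-1.408, 0.181, 1.607, -0, 1.354, -0.206], TCP at [0.207, -0.536, 0.242] pointing down, gripper open.
Joint ranges: [-2.99, 2.99], [-0.89, 2.07], [0.3, 2.58], [-1.14, 4.28], [0, 2.63], [-3.12, 3.12]. Speed limits (rad/s): [2.57, 2.57, 3.01, 3.14, 3.14, 3.14].

### API

Orientations are given as a unit quaternion [w, x, y, z].
In Python, from bench import ctrl, eyes, hand_in gives the robot as it stands. The module is installed in compiled form; this text tells all that it offers.
- The arm moves only by the tool step_arm, never from a script. Its arguments are lists of equal length, an entry for each row: "xyz": the shift along the world's x, y, z in mm, a list of three; "spin": the turn about the world's z in rad; "fingers": the opening in per cent of the stroke, from 0 (shut) to 100 (fully open). A call has 1 to 10 rows; each row is the pose to reach, as a shift and turn from the pose commanded when the call began; what a row does not reach only later rows make up. A row lasts 1/10 s, in which the tool goes at most 50 mm and 8.59 degrees, less where a joint would pass 70% of its speed; a pose out of reach is approached as far as the arm can. A call with a gripper value outside its range is refused whole. The fingers move at their own pace and stop on an object; the grip force is fixed at half the most. Time passes only in rows, so rows that repeat a pose let the fingers close. It gives the time, the measured TCP pose, the force and the opening at its end, in the units of the state.
- ctrl.get_obs(): the state, without advancing time (a new reading comes with each control period).
- eyes.camera(name): name is "scene" or "top" or "wrist"; returns the picture (480x640x3 uint8, red, green, blue); there is no depth.
- eyes.camera_model(name): a dict with "vertical_fov" (degrees; the focal length in pixels is half the picture's height over the tangent of half this angle, whatever the lens; pixels are square), "cx", "cy" (the principal point, pixels), "dist_coeffs" ([k1, k2, p1, p2, k3] as OpenCV has them; the pictures are not rectified), "pose" (4x4, takes a point from camera to world coordinates); the wrist camera has in their place "tool_from_camera" (4x4, takes a point from camera to tool coordinates, whose origin is the TCP and whose axes are the tool frame's). Camera axes: x right, y up, looking along -z (the intrinsics and any distortion apply to the point x, -y, -z); pixel columns grow to the right and rows downward; lengths in m; the calibration is good to about 2 mm. A picture is of the moment at which its call begins: read the wrist's pose just before it. camera_model takes no time and is no camera call.
- hand_in(): hands the job in, once; it reports no verdict.
The state is a dict: "time_s": time; "q": joint angles; "dq": joint speeds; "joint_efforts": joint torques, N m; "eef_pos": TCP position; "eef_rot": TCP orientation; "wrist_force": force on the tool from outside, world axes, zero at the start; "torque": the same for the moment, N m; "opening": opening from 0.0 (shut) to 1.0 (fully open).
Only numpy, scipy, OpenCV 4.12 (cv2) and the standard library are available. Lean on these libraries where they do the work, as an engineer would, in place of code of your own. Each camera call takes 0.05 s, during which the arm holds its last target.

### The job

The ring gauge lies ready in its nest on the clamp fixture. With the side of a finger push the clamp strap round over the ring gauge until it meets its stop, and only then push the cam lever fully down so that the foot presses on the ring. Do not shift or lift the ring gauge, and leave the two weights and the brass adaptor standing where they are.

Things in the scene. Friction and masses are not known exactly. Their poses are not given: they have to be found in the camera images.
- fixture: Fixed aluminium base plate, 14 mm thick, with a round post. Origin on the post's axis at worktop level; z up. The plate spans x -153 to +37 mm, y +-43 mm. The ring gauge's nest (three dowels 10 mm high) is centred at x -105 mm. A stop pin for the strap, its top 74 mm above the worktop, stands at x -30, y +17 mm. Place and yaw vary.
- strap (a joint): Steel strap, level bar 24 mm wide (26 near its end), turning about the post; reaches 121 mm out; 56 to 72 mm above the worktop. Rad: 0 = at its stop, pointing to the fixture's -x over the ring gauge; positive = open, anticlockwise from above (pi/2: points to the fixture's -y). Starts 0.9 to 1.6, limit 1.9. Friction 0.12 N m (2 N at 70 mm); stays put. Close it by pushing clockwise on its far side.
- strap_push (a point): Point on the strap's centre line 70 mm from the post's axis, 64 mm above the worktop; its -x axis points along the strap to the free end, z up. A good place to push, on the bar's side 12 mm from here. The clamp foot (50 mm across) hangs under the strap 99 to 111 mm out; nearer the post nothing hangs below the bar.
- cam_lever (a joint): Cam lever on the strap above the post, turning with it: steel rod 12 mm thick with a 24 mm black ball end. It rises away from the strap's free end (over the strap's +x). Rad: 0 = raised, 70 degrees above the level; grows going down; 1.15 = down at its stop. Angle above the level = 1.222 - value. Starts 0 to 0.25. Friction 0.3 N m (4 N at 80 mm); stays put. Going down it lowers the clamp foot 7 mm.
- lever_pivot (a point): The lever's pivot, on the post's axis, 98 mm above the worktop; -x points along the strap to the free end, z is up.
- lever_push (a point): Point on the centre line of the lever's rod, 80 mm from the pivot. The rod's surface is 6 mm from here.
- lever_tip (a point): Centre of the lever's 24 mm ball, 108 mm from the pivot.
- clamp_foot: Dark forked foot under the strap's end: two rubber tips 11 mm thick, 40 mm apart across the strap. Origin 105 mm from the post's axis, 64 mm above the worktop when raised; the tips' undersides are 27.5 mm lower, 4.5 mm above the ring gauge. With the strap shut and the lever down they press on the ring with about 7 N (spring).
- ring_gauge: Loose plain steel ring gauge, 54 mm outside diameter, 18 mm high, lying flat in the nest with about 1 mm play. Origin at the centre of its underside, 14 mm above the worktop; its top is 32 mm above the worktop.
- small_weight: Loose steel calibration weight with a neck, 25 mm diameter, 58 mm high, standing. Origin at the centre of its underside. To be left alone.
- large_weight: Loose steel calibration weight with a neck, 27 mm diameter, 62 mm high, standing. Origin at the centre of its underside. To be left alone.
- adaptor: Loose brass hexagon adaptor, 27 x 31 mm, 40 mm high, standing on its hexagon. Origin at the centre of its underside. To be left alone.

How it is judged:
On the way, in this order (a step that is already met when the one before it is completed fails the run):
1. the strap is swung over the ring gauge to its stop (within 0.08 rad) while the cam lever is still raised (value under 0.5) (value of joint strap below 0.08 rad and value of joint cam_lever below 0.5 rad), for 0.2 s.
2. the cam lever is pushed fully down (value over 1.05) and the foot presses on the ring gauge with more than 3 N (value of joint cam_lever above 1.05 rad and contact force between clamp_foot and ring_gauge above 3 N), for 0.2 s.
At the end, for the whole second after the job is handed in: Strap at its stop over the ring gauge (within 0.08 rad), cam lever down (over 1.05 of 1.15), foot pressing on the ring with over 3 N, ring flat, at rest, within 6 mm of its start; the weights and the adaptor upright within 20 mm of theirs (all of step 2 and value of joint strap below 0.08 rad and distance of ring_gauge from where it was at the start of the episode below 0.006 m and angle between ring_gauge's own z axis and vertical below 0.06 rad and linear speed of ring_gauge below 0.02 m/s and distance of each of small_weight, large_weight, adaptor from where it was at the start of the episode below 0.02 m and angle between each of small_weight, large_weight, adaptor's own z axis and vertical below 0.2 rad); the robot touches nothing.
It fails at once if the cam lever is pushed down (value over 0.6) before the strap is over the ring gauge (0.12 rad) (value of joint cam_lever above 0.6 rad and value of joint strap above 0.12 rad).
It fails at once if the ring gauge is lifted or shifted by more than 8 mm (distance of ring_gauge from where it was at the start of the episode above 0.008 m).
It fails at once if a weight or the adaptor is shifted or lifted by more than 20 mm, or knocked over (distance of any of small_weight, large_weight, adaptor from where it was at the start of the episode above 0.02 m or angle between any of small_weight, large_weight, adaptor's own z axis and vertical above 0.4 rad).
It also fails if it takes over 54 s, if anything falls off the work surface, if the arm or the gripper's body presses on something with over 40 N, if the wrist force passes 120 N, or if a joint passes its speed limit or range.

## Working session

There is one attempt and no reset: what is moved stays moved. The work goes in short steps, Python scripts to look and compute and a tool call to move; the robot and the scene stay as the last step left them, time stands still between calls to the robot, and variables do not carry over. Pictures are saved under pics/ and viewed, and the job is handed in when it is done.

Besides the shell and the picture viewer there is one more tool, called after "Request:" as name([rows], argument=value, ...), one row to a line, values as JSON. step_arm: Moves the arm, as the interface text tells. Its arguments: {"type":"object","properties":{"xyz":{"type":"array"},"spin":{"type":"array"},"fingers":{"type":"array"}},"required":["xyz","spin","fingers"]}

```bash
mkdir -p pics; python3 - <<'E'
from bench import ctrl, eyes
import cv2,numpy as np
o=ctrl.get_obs()
print(o['time_s'],o['eef_pos'],o['eef_rot'],o['opening'],ctrl.tcp_to_tips)
for n in ['scene','top','wrist']:
    im=eyes.camera(n); cv2.imwrite(f'pics/{n}0.png',im[:,:,::-1]); m=eyes.camera_model(n)
    print(n,{k:(np.round(v,4).tolist() if not isinstance(v,str) else v) for k,v in m.items()})
E
```

```text
0.0 [ 0.20723259 -0.5357905   0.24137872] [ 0.58277073  0.40030085  0.58363359 -0.39938621] 0.9990561642546057 0.011
scene {'vertical_fov': 54.3297, 'cx': 315.1459, 'cy': 230.5617, 'dist_coeffs': [-0.0476, 0.0, 0.0, 0.0, 0.0], 'pose': [[0.4676, 0.5508, -0.6914, -0.1029], [-0.8838, 0.3022, -0.3571, -0.538], [0.0123, 0.778, 0.6281, 0.6681], [0.0, 0.0, 0.0, 1.0]]}
top {'vertical_fov': 54.4639, 'cx': 309.8797, 'cy': 235.3204, 'dist_coeffs': [-0.0743, 0.0, 0.0, 0.0, 0.0], 'pose': [[-0.0138, 0.9935, -0.1128, 0.3872], [-0.9996, -0.0167, -0.0244, -0.2492], [-0.0261, 0.1125, 0.9933, 0.9873], [0.0, 0.0, 0.0, 1.0]]}
wrist {'vertical_fov': 68.39, 'cx': 320.0014, 'cy': 235.5713, 'dist_coeffs': [-0.0722, 0.0, 0.0, 0.0, 0.0], 'tool_from_camera': [[-0.0009, 0.2911, -0.9567, -0.132], [0.001, 0.9567, 0.2911, 0.0747], [1.0, -0.0007, -0.0011, -0.0003], [0.0, 0.0, 0.0, 1.0]]}
```

View pics/scene0.png

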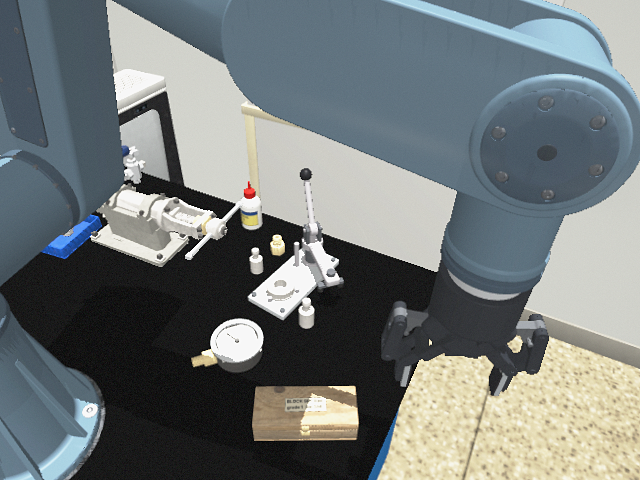

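View pics/top0.png

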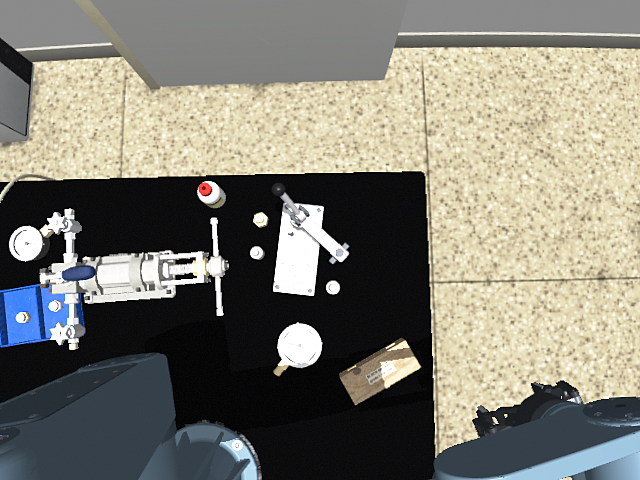

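View pics/wrist0.png

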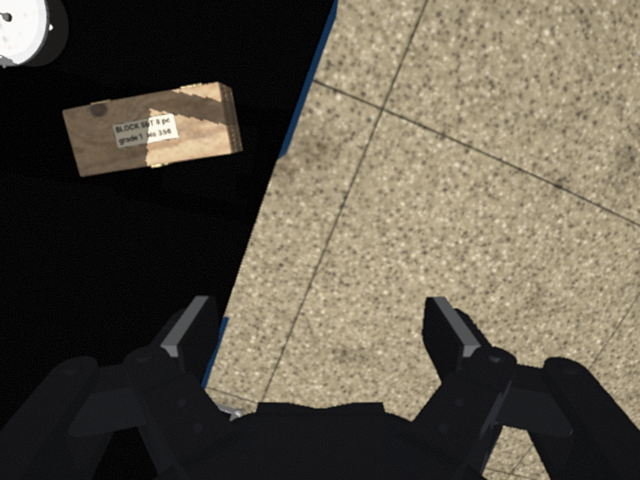

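```bash
python3 - <<'E'
import cv2
a=cv2.imread('pics/top0.png')[160:310,220:380]; cv2.imwrite('pics/topz.png',cv2.resize(a,None,fx=4.9,fy=4,interpolation=cv2.INTER_CUBIC) if 0 else cv2.resize(a,(640,600),interpolation=cv2.INTER_CUBIC))
a=cv2.imread('pics/scene0.png')[160:340,230:360]; cv2.imwrite('pics/scenez.png',cv2.resize(a,(433,600),interpolation=cv2.INTER_CUBIC))
E
```

```text
(no output)
```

View pics/topz.png

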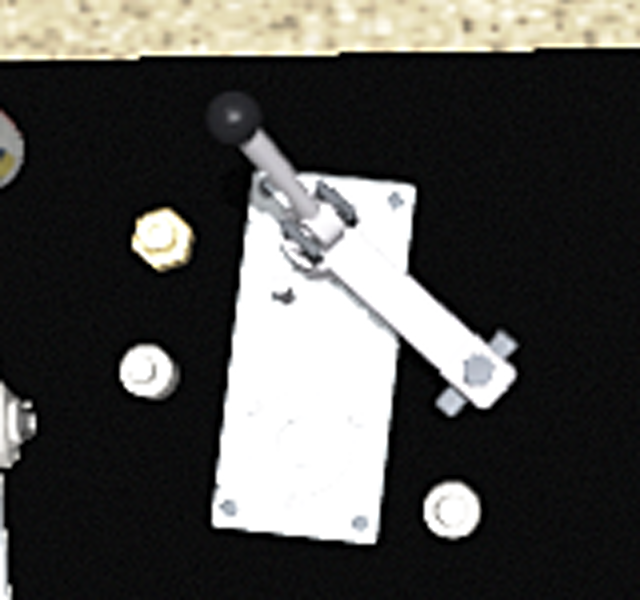

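View pics/scenez.png

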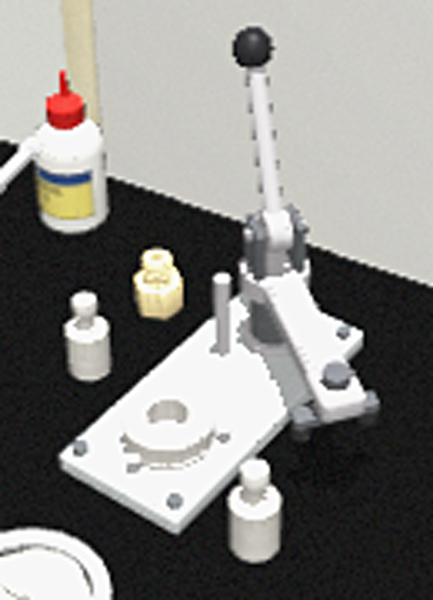

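```bash
cat > h.py <<'E'
import cv2,numpy as np
from bench import ctrl,eyes
def ray(n,u,v):
    m=eyes.camera_model(n); f=240/np.tan(np.radians(m['vertical_fov']/2))
    K=np.array([[f,0,m['cx']],[0,f,m['cy']],[0,0,1.]])
    p=cv2.undistortPoints(np.array([[[u,v]]],float),K,np.array(m['dist_coeffs'],float))[0,0]
    P=np.array(m['pose']); d=P[:3,:3]@np.array([p[0],-p[1],-1]); return P[:3,3],d/np.linalg.norm(d)
def plane(n,u,v,z):
    o,d=ray(n,u,v); return o+d*(z-o[2])/d[2]
def tri(a,b):
    (o1,d1),(o2,d2)=a,b
    t=np.linalg.lstsq(np.c_[d1,-d2],o2-o1,rcond=None)[0]; p,q=o1+t[0]*d1,o2+t[1]*d2
    return (p+q)/2,np.linalg.norm(p-q)
def tz(x,y): return 220+x/4-.375,160+y/4-.375
def sz(x,y): return 230+x*130/433-.35,160+y*180/600-.35
E
python3 - <<'E'
from h import *
np.set_printoptions(precision=4,suppress=True)
im=cv2.imread('pics/top0.png')
g=(im.min(2)>90).astype(np.uint8); g[:,:265]=0;g[:,355:]=0;g[:178]=0;g[300:]=0
n,l,s,c=cv2.connectedComponentsWithStats(g)
for i in range(1,n):
    if s[i,4]>60: print(s[i],c[i])
C=[plane('top',*tz(*p),.014) for p in [(253,170),(415,185),(377,545),(212,526)]]
for p in C: print('corner',p)
for i in range(4): print(np.linalg.norm(C[i]-C[(i+1)%4]))
ax=(C[0]+C[1]-C[2]-C[3]); ax/=np.linalg.norm(ax); print('yaw',np.arctan2(ax[1],ax[0]))
cen=sum(C)/4; post=cen+ax*.058; print('post',post)
print('nest',post-ax*.105,'scene ring top', plane('scene',*sz(167,412),.032))
b=plane('top',*tz(480,370),.074); bs=plane('scene',*sz(335,375),.076); print('bolt',b,bs,'dist',np.linalg.norm((b-post)[:2]))
d=post-b; sa=np.arctan2(d[1],d[0]); print('strap dir yaw',sa,'val',sa-np.arctan2(ax[1],ax[0]))
t,e=tri(ray('top',*tz(234,117)),ray('scene',*sz(253,47))); print('ball',t,e)
v=t-np.array([post[0],post[1],.098]); print(np.linalg.norm(v),'elev',np.arctan2(v[2],np.hypot(*v[:2])),'yaw',np.arctan2(v[1],v[0]))
for nme,tp,sp,z in [('large?',(455,508),(257,470),.06),('small?',(146,370),(84,300),.058),('adp',(160,237),(157,257),.04)]:
    print(nme,plane('top',*tz(*tp),z),tri(ray('top',*tz(*tp)),ray('scene',*sz(*sp))))
E
```

```text
[ 273  193   76  103 4286] [301.9676 247.962 ]
[326 280  14  15 164] [332.5    286.9146]
corner [ 0.5696 -0.1689  0.014 ]
corner [ 0.56   -0.2547  0.014 ]
corner [ 0.3713 -0.2318  0.014 ]
corner [ 0.3822 -0.1461  0.014 ]
0.08632330794737163
0.19003662255958464
0.08637230590018924
0.18879037785700148
yaw -0.12087448180794745
post [ 0.5284 -0.2074  0.014 ]
nest [ 0.4241 -0.1947  0.014 ] scene ring top [ 0.4242 -0.192   0.032 ]
bolt [ 0.4568 -0.2846  0.074 ] [ 0.4557 -0.2817  0.076 ] dist 0.10530517261680679
strap dir yaw 0.8236323249800832 val 0.9445068067880307
ball [ 0.5584 -0.1752  0.197 ] 0.0016017111272167456
0.10836161190891684 elev 1.1528818815965143 yaw 0.8198029052646294
large? [ 0.3897 -0.2714  0.06  ] (array([ 0.3892, -0.2707,  0.0581]), np.float64(0.001905184503440918))
small? [ 0.4607 -0.118   0.058 ] (array([ 0.4596, -0.1163,  0.0577]), np.float64(0.0038146800987685497))
adp [ 0.5307 -0.1228  0.04  ] (array([ 0.5298, -0.1222,  0.0421]), np.float64(0.0020016500616168234))
```

```bash
python3 - <<'E'
from h import *
from scipy.spatial.transform import Rotation as R
np.set_printoptions(precision=4,suppress=True)
o=ctrl.get_obs(); w,x,y,z=o['eef_rot']; M=R.from_quat([x,y,z,w]).as_matrix(); print(M)
print('tool y yaw',np.arctan2(M[1,1],M[0,1]),o['q'],o['eef_pos'],o['time_s'])
post=np.array([.5284,-.2074]);fy=-.121
def strap(val,r,side):  # side: offset on open side
    a=fy+val; ux=-np.array([np.cos(a),np.sin(a)]); n=np.array([-ux[1],ux[0]]) # +90deg = open dir
    return post+r*ux+side*n, np.arctan2(n[1],n[0])
for v,s in [(.9445,60),(.9445,30),(.9445,23),(.6,23),(.3,23),(0,23),(-.05,23)]:
    p,a=strap(v,.070,s/1000); print(v,s,p,'tool y yaw',a,'shift mm',(p-o['eef_pos'][:2])*1000)
E
```

```text
[[-0.0002  0.9327  0.3606]
 [ 0.0014  0.3606 -0.9327]
 [-1.      0.0003 -0.0013]]
tool y yaw 0.3689158016150005 [-1.4082  0.1814  1.6078 -0.      1.3538 -0.2064] [ 0.2073 -0.5359  0.2416] 0.15
0.9445 60 [ 0.5248 -0.2995] tool y yaw -0.7472963267948965 shift mm [317.578  236.3812]
0.9445 30 [ 0.5028 -0.2791] tool y yaw -0.7472963267948965 shift mm [295.5721 256.7709]
0.9445 23 [ 0.4977 -0.2744] tool y yaw -0.7472963267948965 shift mm [290.4374 261.5285]
0.6 23 [ 0.4769 -0.2601] tool y yaw -1.0917963267948967 shift mm [269.6208 275.8338]
0.3 23 [ 0.4636 -0.2425] tool y yaw -1.3917963267948967 shift mm [256.3558 293.412 ]
0 23 [ 0.4561 -0.2218] tool y yaw -1.6917963267948966 shift mm [248.8779 314.1252]
-0.05 23 [ 0.4555 -0.2182] tool y yaw -1.7417963267948966 shift mm [248.2494 317.7549]
```

Request:
step_arm([
  [32, 24, 0],
  [64, 47, 0],
  [95, 71, 0],
  [127, 95, 0],
  [159, 118, 0],
  [191, 142, 0],
  [222, 165, 0],
  [254, 189, 0],
  [286, 213, 0],
  [318, 236, 0],
], spin=[-0.11, -0.22, -0.33, -0.45, -0.56, -0.67, -0.78, -0.89, -1.0, -1.12], fingers=[0, 0, 0, 0, 0, 0, 0, 0, 0, 0])

```text
time_s: 1.15
eef_pos: [0.5264, -0.299, 0.242]
eef_rot: [-0.28, -0.649, -0.28, 0.649]
wrist_force: [0.5, 0.1, -0.1]
opening: -0.002
```

Request:
step_arm([
  [0, 0, 0],
  [0, 0, 0],
  [0, 0, 0],
], spin=[0, 0, 0], fingers=[0, 0, 0])

```text
time_s: 1.45
eef_pos: [0.5246, -0.3007, 0.2419]
eef_rot: [-0.282, -0.648, -0.282, 0.649]
wrist_force: [-0.1, -0.6, -0.1]
opening: -0.001
```

```bash
python3 - <<'E'
from h import *
for n in ['wrist','top']:
    im=eyes.camera(n); cv2.imwrite(f'pics/{n}1.png',im[:,:,::-1])
o=ctrl.get_obs(); print(o['eef_pos'],o['q'],o['wrist_force'],o['time_s'])
E
```

```text
[ 0.52441029 -0.30122668  0.24219063] [-7.17311564e-01  2.46435159e-01  1.52900252e+00 -2.32798597e-04
  1.36644745e+00  1.60569584e+00] [ 0.31972966 -0.92406384 -0.07906146] 1.55
```

View pics/wrist1.png

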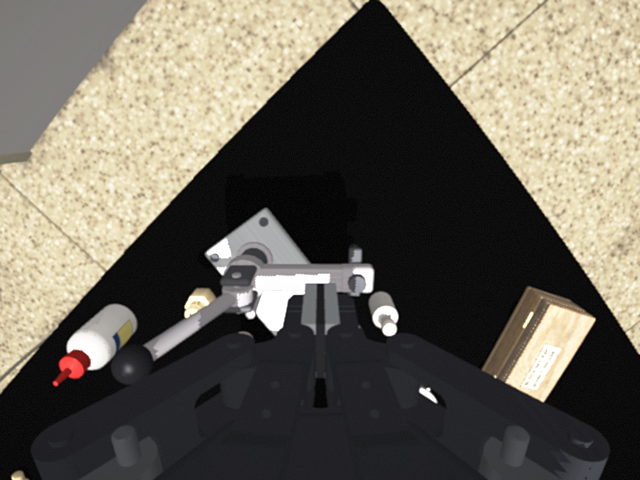

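View pics/top1.png

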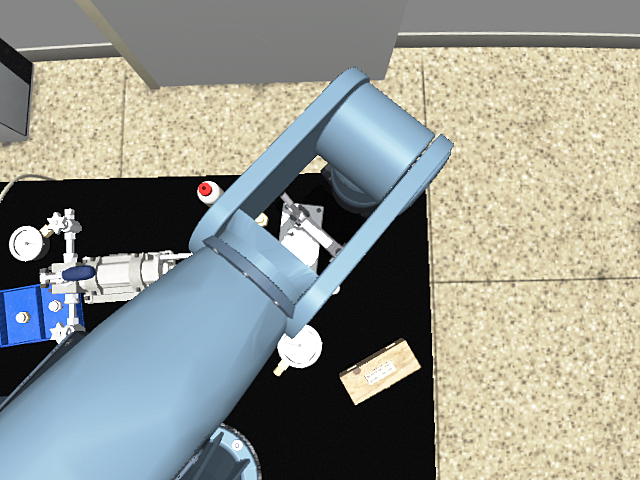

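Request:
step_arm([
  [0, 0, 0],
  [0, 0, 0],
  [0, 0, 0],
  [0, 0, 0],
  [0, 0, 0],
  [0, 0, 0],
  [0, 0, 0],
  [0, 0, 0],
  [0, 0, 0],
  [0, 0, 0],
], spin=[0.148, 0.296, 0.444, 0.592, 0.74, 0.888, 1.036, 1.184, 1.332, 1.48], fingers=[0, 0, 0, 0, 0, 0, 0, 0, 0, 0])

```text
time_s: 2.55
eef_pos: [0.5244, -0.3014, 0.2424]
eef_rot: [0.646, 0.287, 0.646, -0.288]
wrist_force: [-0.3, 0.4, -0.4]
opening: 0.002
```

Request:
step_arm([
  [0, 0, 0],
  [0, 0, 0],
  [0, 0, 0],
  [0, 0, 0],
  [0, 0, 0],
  [0, 0, 0],
  [0, 0, 0],
  [0, 0, 0],
  [0, 0, 0],
  [0, 0, 0],
], spin=[0.148, 0.296, 0.444, 0.592, 0.74, 0.888, 1.036, 1.184, 1.332, 1.48], fingers=[0, 0, 0, 0, 0, 0, 0, 0, 0, 0])

```text
time_s: 3.55
eef_pos: [0.5244, -0.3014, 0.2424]
eef_rot: [0.671, -0.223, 0.671, 0.223]
wrist_force: [0.3, -0.4, 0.4]
opening: -0.002
```

Request:
step_arm([
  [0, 0, 0],
  [0, 0, 0],
  [0, 0, 0],
  [0, 0, 0],
  [0, 0, 0],
  [0, 0, 0],
  [0, 0, 0],
  [0, 0, 0],
  [0, 0, 0],
  [0, 0, 0],
], spin=[0.148, 0.296, 0.444, 0.592, 0.74, 0.888, 1.036, 1.184, 1.332, 1.48], fingers=[0, 0, 0, 0, 0, 0, 0, 0, 0, 0])

```text
time_s: 4.55
eef_pos: [0.5244, -0.3014, 0.2424]
eef_rot: [-0.345, 0.617, -0.345, -0.617]
wrist_force: [-1.2, 0.4, -0.6]
opening: 0.002
```

```bash
python3 - <<'E'
from h import *
n='wrist'
im=eyes.camera(n); cv2.imwrite(f'pics/{n}2.png',im[:,:,::-1])
o=ctrl.get_obs(); print(o['eef_pos'],o['q'],o['wrist_force'],o['time_s'])
E
```

```text
[ 0.52444116 -0.30132835  0.24237   ] [-7.17466076e-01  2.46243484e-01  1.52886751e+00 -1.15542316e-04
  1.36647570e+00 -2.84750227e+00] [-0.92577217 -0.23832964  0.87459559] 4.6
```

View pics/wrist2.png

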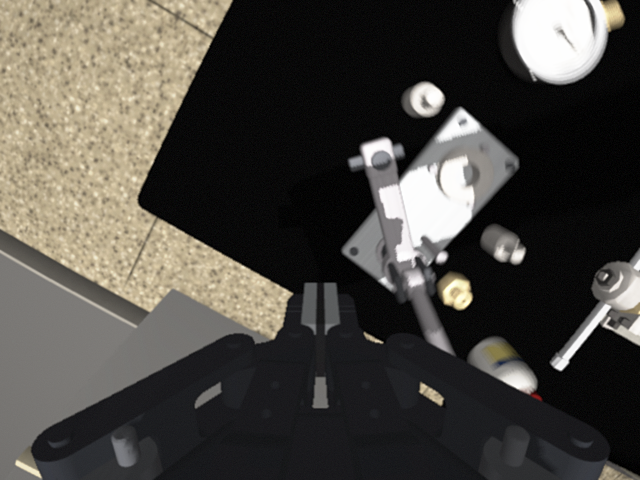

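Request:
step_arm([
  [0, 0, -35],
  [0, 0, -70],
  [0, 0, -105],
  [0, 0, -140],
  [0, 0, -165],
  [0, 0, -183],
  [0, 0, -183],
], spin=[0, 0, 0, 0, 0, 0, 0], fingers=[0, 0, 0, 0, 0, 0, 0])

```text
time_s: 5.3
eef_pos: [0.5228, -0.2996, 0.0562]
eef_rot: [0.348, -0.614, 0.347, 0.618]
wrist_force: [0.4, -0.1, -0.2]
opening: 0.001
```

```bash
python3 - <<'E'
from h import *
for n in ['wrist','scene']:
    im=eyes.camera(n); cv2.imwrite(f'pics/{n}3.png',im[:,:,::-1])
o=ctrl.get_obs(); e=o['eef_pos']; print(e,o['q'],o['wrist_force'],o['time_s'])
post=np.array([.5284,-.2074]);fy=-.121
for v,s in [(.9445,30),(.9445,20),(.8,14),(.6,14),(.4,14),(.2,14),(0.05,14),(0,14),(-.05,14),(-.1,14)]:
    a=fy+v; ux=-np.array([np.cos(a),np.sin(a)]); n=np.array([-ux[1],ux[0]]); p=post+.07*ux+(s+12)/1000*n if s<20 else post+.07*ux+s/1000*n
    print(v,s,((p-e[:2])*1000).round())
E
```

```text
[ 0.52496815 -0.30099518  0.0596103 ] [-7.16475634e-01  4.64171785e-01  1.64629204e+00 -9.52285305e-05
  1.03130675e+00 -2.83211396e+00] [ 0.22164095 -0.21745066  0.01103909] 5.4
0.9445 30 [-22.  22.]
0.9445 20 [-29.  29.]
0.8 14 [-35.  29.]
0.6 14 [-47.  38.]
0.4 14 [-57.  49.]
0.2 14 [-64.  62.]
0.05 14 [-68.  73.]
0 14 [-69.  76.]
-0.05 14 [-70.  80.]
-0.1 14 [-71.  84.]
```

View pics/wrist3.png

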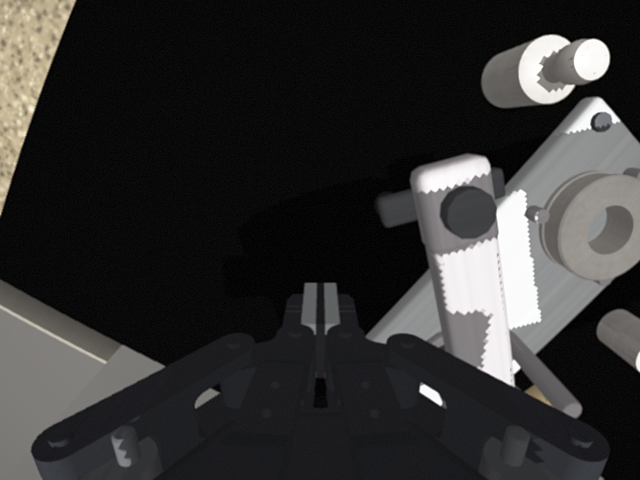

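View pics/scene3.png

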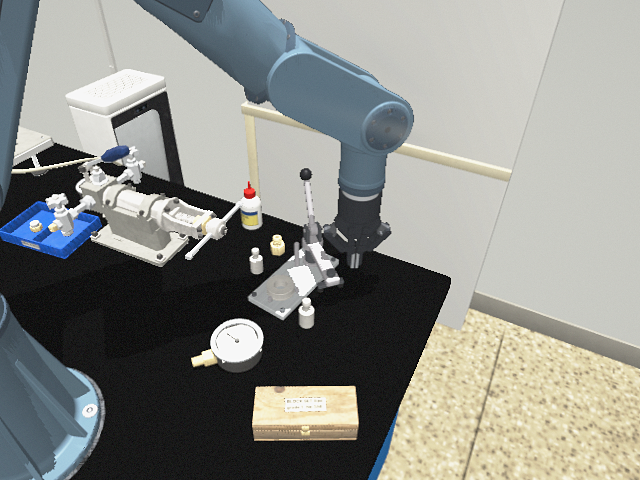

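Request:
step_arm([
  [-11, 10, 0],
  [-20, 19, 0],
  [-27, 24, 0],
  [-33, 28, 0],
  [-39, 32, 0],
  [-44, 36, 0],
  [-49, 40, 0],
  [-53, 45, 0],
  [-57, 49, 0],
  [-60, 54, 0],
], spin=[0, 0, 0, -0.03, -0.06, -0.1, -0.14, -0.18, -0.22, -0.26], fingers=[0, 0, 0, 0, 0, 0, 0, 0, 0, 0])

```text
time_s: 6.4
eef_pos: [0.4656, -0.247, 0.06]
eef_rot: [-0.424, 0.566, -0.424, -0.565]
wrist_force: [1.5, -1.4, -0.4]
opening: 0.001
```

```bash
python3 - <<'E'
from h import *
for n in ['wrist','scene']:
    im=eyes.camera(n); cv2.imwrite(f'pics/{n}4.png',im[:,:,::-1] if n=='wrist' else cv2.resize(im[160:340,230:410],(600,600))[:,:,::-1])
o=ctrl.get_obs(); e=o['eef_pos']; print(e,o['wrist_force'],o['time_s'])
E
```

```text
[ 0.46507574 -0.24622188  0.05965742] [-0.32933351  0.12138156  0.40267422] 6.5
```

View pics/wrist4.png

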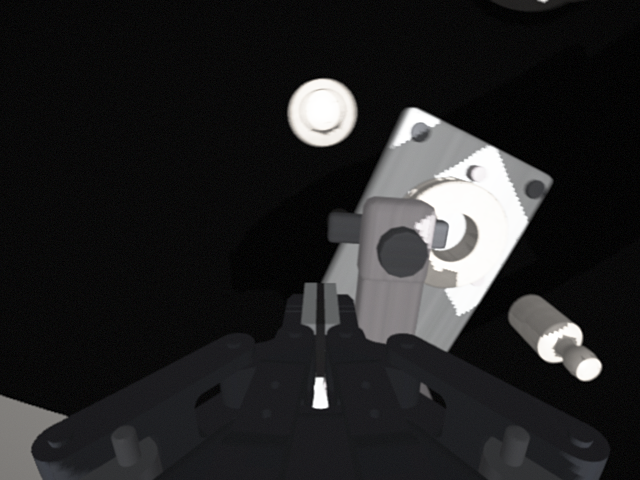

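View pics/scene4.png

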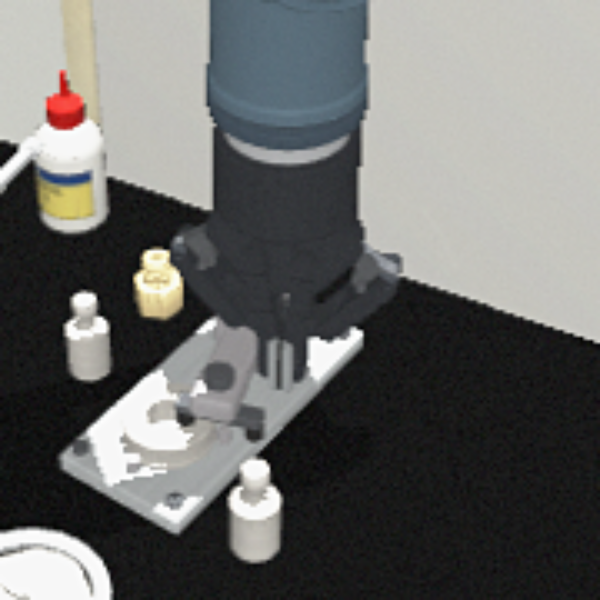

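Request:
step_arm([
  [-2, 4, 0],
  [-4, 8, 0],
  [-6, 12, 0],
  [-7, 15, 0],
  [-8, 18, 0],
  [-8, 20, 0],
  [-9, 22, 0],
], spin=[-0.04, -0.08, -0.12, -0.16, -0.2, -0.22, -0.24], fingers=[0, 0, 0, 0, 0, 0, 0])

```text
time_s: 7.2
eef_pos: [0.4566, -0.2248, 0.0596]
eef_rot: [-0.488, 0.512, -0.488, -0.511]
wrist_force: [1.4, -1.9, -0.4]
opening: 0.001
```

Request:
step_arm([
  [0, 1, 0],
  [0, 2, 0],
], spin=[0, 0], fingers=[0, 0])

```text
time_s: 7.4
eef_pos: [0.4567, -0.2241, 0.0597]
eef_rot: [-0.487, 0.513, -0.488, -0.511]
wrist_force: [-1.0, -11.2, -2.3]
opening: 0.0
```

Request:
step_arm([
  [0, 1, 0],
  [0, 2, 0],
], spin=[0, 0], fingers=[0, 0])

```text
time_s: 7.6
eef_pos: [0.4567, -0.2239, 0.0598]
eef_rot: [-0.486, 0.514, -0.489, -0.51]
wrist_force: [-2.3, -18.0, -6.3]
opening: -0.002
```

```bash
python3 - <<'E'
from h import *
for n in ['wrist','scene']:
    im=eyes.camera(n); cv2.imwrite(f'pics/{n}5.png',im[:,:,::-1] if n=='wrist' else cv2.resize(im[160:340,230:410],(600,600))[:,:,::-1])
o=ctrl.get_obs(); e=o['eef_pos']; print(e,o['wrist_force'],o['time_s'])
E
```

```text
[ 0.45668984 -0.22394006  0.05982125] [ -0.9388535  -14.52066556  -5.32785891] 7.7
```

View pics/wrist5.png

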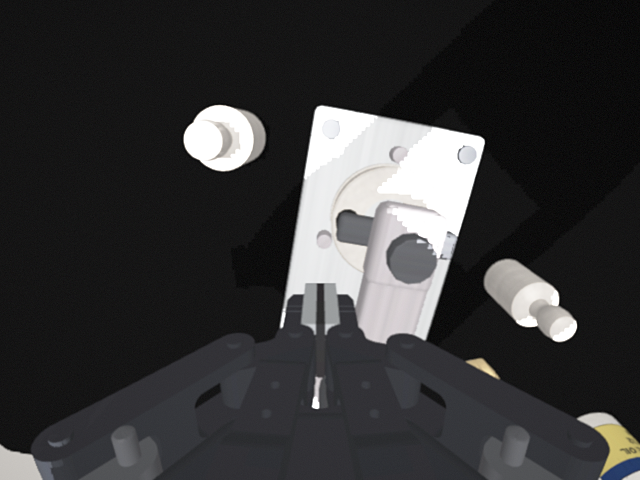

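View pics/scene5.png

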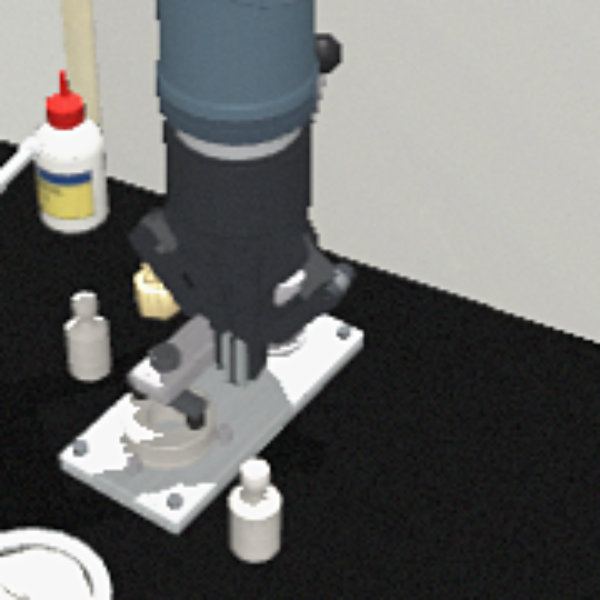

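Request:
step_arm([
  [0, -10, 0],
  [0, -25, 0],
  [0, -30, 20],
  [0, -30, 60],
  [0, -30, 100],
  [0, -30, 140],
  [0, -30, 160],
  [0, -30, 160],
], spin=[0, 0, 0, 0, -0.05, -0.1, -0.18, -0.18], fingers=[0, 0, 0, 0, 0, 0, 0, 0])

```text
time_s: 8.5
eef_pos: [0.458, -0.2521, 0.2231]
eef_rot: [0.533, -0.468, 0.532, 0.463]
wrist_force: [0.1, 0.3, 0.0]
opening: 0.005
```

```bash
python3 - <<'E'
from h import *
for n in ['wrist','scene','top']:
    im=eyes.camera(n); cv2.imwrite(f'pics/{n}6.png',im[:,:,::-1] if n=='wrist' else cv2.resize(im[160:340,230:410],(600,600))[:,:,::-1])
o=ctrl.get_obs(); e=o['eef_pos']; print(e,o['wrist_force'],o['time_s'],o['q'])
E
```

```text
[ 0.45568642 -0.25000868  0.21797615] [ 0.54760724 -0.56123245 -0.31984191] 8.65 [-7.30549835e-01  8.23250298e-02  1.76822777e+00  2.08447281e-04
  1.29331010e+00 -2.16986258e+00]
```

View pics/wrist6.png

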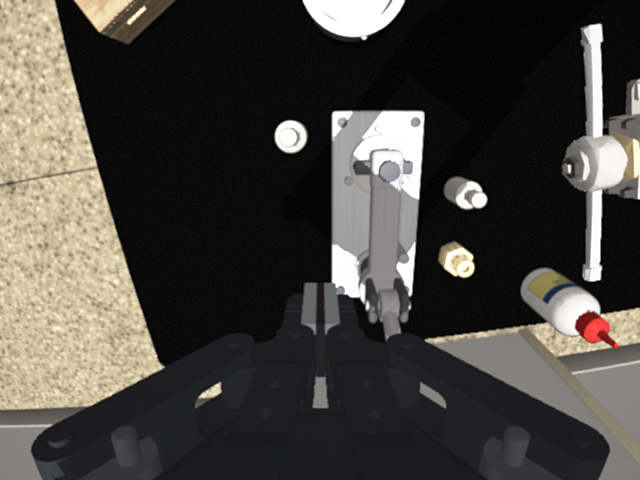

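View pics/scene6.png

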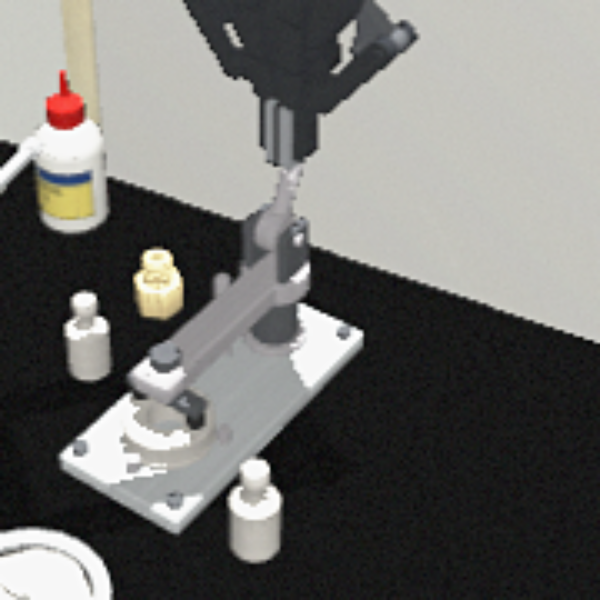

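View pics/top6.png

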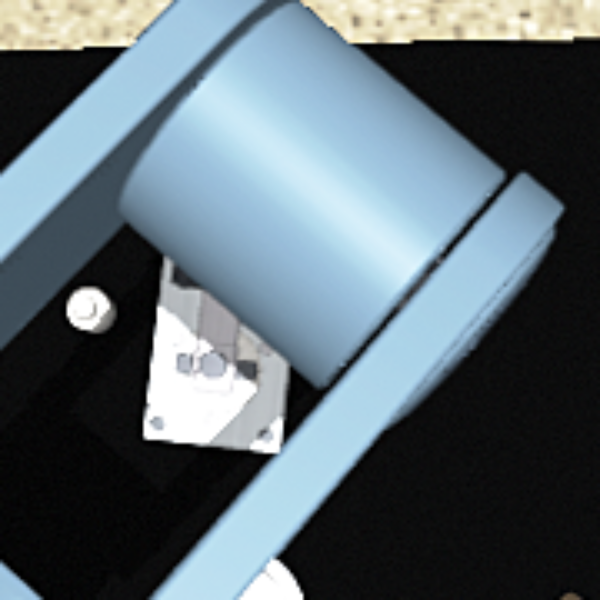

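```bash
python3 - <<'E'
from h import *
post=np.array([.5284,-.2074]);fy=-.121
for b in [plane('top',230+212*.3-.35,160+363*.3-.35,.076),plane('scene',230+165*.3-.35,160+357*.3-.35,.077)]:
    d=post-b[:2]; print(b,np.hypot(*d),np.arctan2(d[1],d[0])-fy)
e=ctrl.get_obs()['eef_pos']; u=np.array([np.cos(fy),np.sin(fy)])
for x,z in [(-15,220),(-5,185)]: print(x,z,np.append(post+u*x/1000,z/1000)*1000-e*1000)
print(u)
p0=None
for th in np.arange(1.152,-.01,-.1):
    s=78; x=s*np.cos(th)-6*np.sin(th)-11; z=98+s*np.sin(th)+6*np.cos(th)+11
    w=np.array([*(post*1000+u*x),z]); 
    if p0 is None:p0=w
    print(round(th,2),round(x,1),round(z,1),(w-p0).round(1))
E
```

```text
[ 0.42591576 -0.19337369  0.076     ] 0.10343962817768626 -0.015017993200063612
[ 0.42258037 -0.1934834   0.077     ] 0.10673081376365472 -0.009762059008653984
-15 220 [57.82325462 44.41925317  2.02384661]
-5 185 [ 67.75013889  43.21220362 -32.97615339]
[ 0.99268843 -0.12070496]
1.15 15.2 182.7 [0. 0. 0.]
1.05 22.5 179.7 [ 7.2 -0.9 -3. ]
0.95 29.4 176.0 [14.  -1.7 -6.7]
0.85 35.8 171.7 [ 20.5  -2.5 -11. ]
0.75 41.9 166.7 [ 26.4  -3.2 -16. ]
0.65 47.4 161.1 [ 31.9  -3.9 -21.6]
0.55 52.3 155.0 [ 36.8  -4.5 -27.7]
0.45 56.5 148.5 [ 41.   -5.  -34.2]
0.35 60.1 141.5 [ 44.6  -5.4 -41.2]
0.25 63.0 134.3 [ 47.5  -5.8 -48.4]
0.15 65.2 126.7 [ 49.6  -6.  -56. ]
0.05 66.6 119.0 [ 51.   -6.2 -63.7]
```

Request:
step_arm([
  [20, 15, 2],
  [40, 30, 2],
  [58, 44, 2],
  [58, 44, -15],
  [60, 44, -33],
  [68, 43, -33],
  [68, 43, -33],
], spin=[0, 0, 0, 0, 0, 0, 0], fingers=[0, 0, 0, 0, 0, 0, 0])

```text
time_s: 9.35
eef_pos: [0.5243, -0.2071, 0.185]
eef_rot: [0.532, -0.465, 0.532, 0.467]
wrist_force: [-0.2, 0.0, 0.7]
opening: 0.004
```

```bash
python3 - <<'E'
from h import *
from scipy.spatial.transform import Rotation as R
for n in ['wrist','scene']:
    im=eyes.camera(n); cv2.imwrite(f'pics/{n}7.png',im[:,:,::-1] if n=='wrist' else cv2.resize(im[160:340,230:410],(600,600))[:,:,::-1])
o=ctrl.get_obs(); e=o['eef_pos']; print(e,o['wrist_force'],o['time_s'])
w,x,y,z=o['eef_rot']; M=R.from_quat([x,y,z,w]).as_matrix(); print(np.arctan2(M[1,1],M[0,1]))
E
```

```text
[ 0.52457443 -0.20762675  0.18644308] [-0.69183041 -0.33235395  0.26916274] 9.45
3.0091456513516355
```

View pics/wrist7.png

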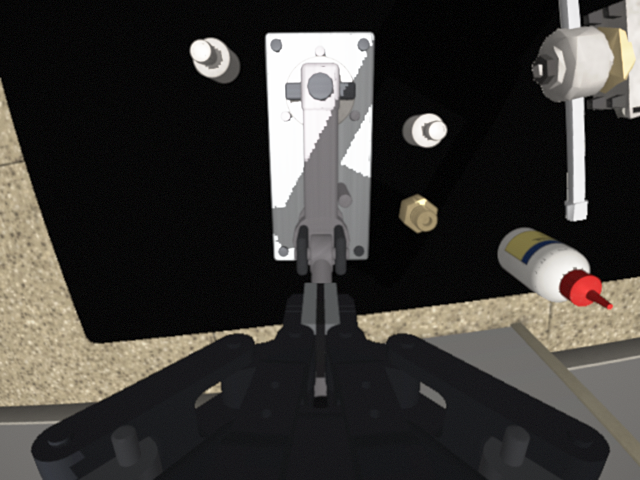

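View pics/scene7.png

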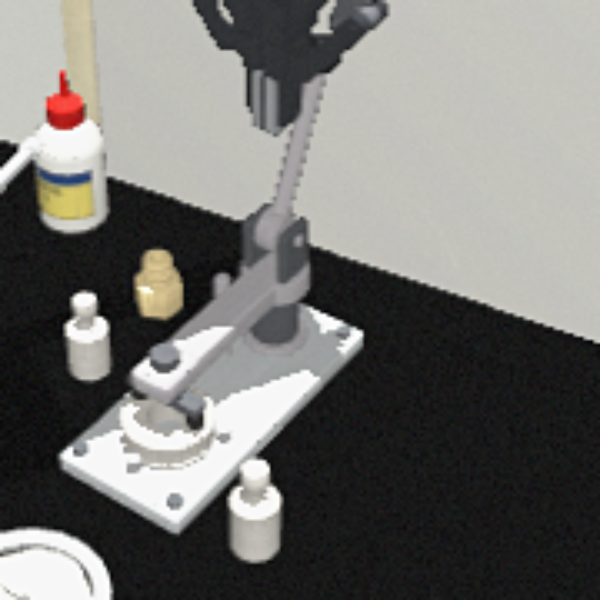

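Request:
step_arm([
  [8, 0, -1],
  [14, -1, -2],
  [19, -2, -3],
  [23, -2, -4],
  [27, -3, -6],
  [31, -3, -8],
  [34, -3, -10],
  [37, -4, -12],
  [40, -4, -14],
  [43, -4, -17],
], spin=[0, 0, 0, 0, 0, 0, 0, 0, 0, 0], fingers=[0, 0, 0, 0, 0, 0, 0, 0, 0, 0])

```text
time_s: 10.45
eef_pos: [0.5678, -0.2115, 0.1695]
eef_rot: [0.532, -0.466, 0.532, 0.465]
wrist_force: [-1.4, -1.1, 3.4]
opening: 0.005
```

```bash
python3 - <<'E'
from h import *
for n in ['wrist','scene']:
    im=eyes.camera(n); cv2.imwrite(f'pics/{n}8.png',im[:,:,::-1] if n=='wrist' else cv2.resize(im[160:340,230:410],(600,600))[:,:,::-1])
o=ctrl.get_obs(); e=o['eef_pos']; print(e,o['wrist_force'],o['time_s'])
E
```

```text
[ 0.56752286 -0.21111145  0.16870785] [ 0.35547366  0.81029524 -0.12255567] 10.55
```

View pics/wrist8.png

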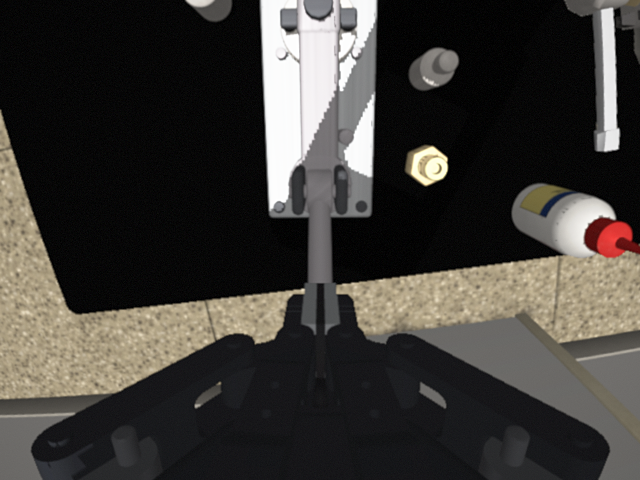

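View pics/scene8.png

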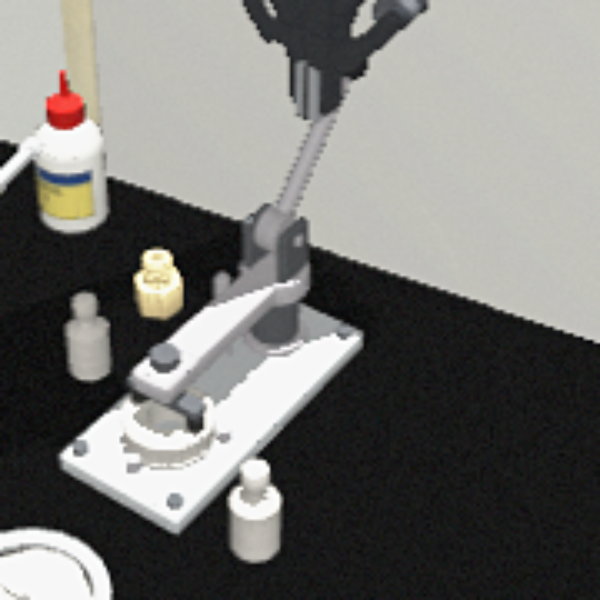

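Request:
step_arm([
  [5, -1, -4],
  [9, -1, -9],
  [12, -1, -14],
  [15, -2, -18],
  [18, -2, -23],
  [20, -2, -27],
  [22, -3, -32],
  [24, -3, -36],
  [25, -3, -40],
  [26, -3, -44],
], spin=[0, 0, 0, 0, 0, 0, 0, 0, 0, 0], fingers=[0, 0, 0, 0, 0, 0, 0, 0, 0, 0])

```text
time_s: 11.55
eef_pos: [0.5936, -0.2145, 0.1251]
eef_rot: [0.532, -0.466, 0.532, 0.465]
wrist_force: [0.4, -0.1, 3.9]
opening: -0.003
```

Request:
step_arm([
  [0, 0, -2],
  [0, 0, -4],
], spin=[0, 0], fingers=[0, 0])

```text
time_s: 11.75
eef_pos: [0.5938, -0.2146, 0.1214]
eef_rot: [0.532, -0.466, 0.532, 0.465]
wrist_force: [2.2, -0.3, 4.2]
opening: -0.001
```

Request:
step_arm([
  [0, 0, -1],
  [0, 0, -2],
], spin=[0, 0], fingers=[0, 0])

```text
time_s: 11.95
eef_pos: [0.5937, -0.2146, 0.1197]
eef_rot: [0.532, -0.466, 0.532, 0.465]
wrist_force: [2.2, -0.8, 9.5]
opening: 0.005
```

Request:
step_arm([
  [0, 0, -1],
  [0, 0, -2],
  [0, 0, -2],
], spin=[0, 0, 0], fingers=[0, 0, 0])

```text
time_s: 12.25
eef_pos: [0.5939, -0.2146, 0.1194]
eef_rot: [0.532, -0.466, 0.532, 0.465]
wrist_force: [-1.4, 2.3, 14.4]
opening: 0.006
```

```bash
python3 - <<'E'
from h import *
for n in ['scene']:
    im=eyes.camera(n); cv2.imwrite(f'pics/{n}9.png',cv2.resize(im[160:340,230:410],(600,600))[:,:,::-1])
o=ctrl.get_obs(); e=o['eef_pos']; print(e,o['wrist_force'],o['time_s'])
E
```

```text
[ 0.59387699 -0.21466894  0.11944024] [-0.88003922  2.30024257 14.63704897] 12.3
```

View pics/scene9.png

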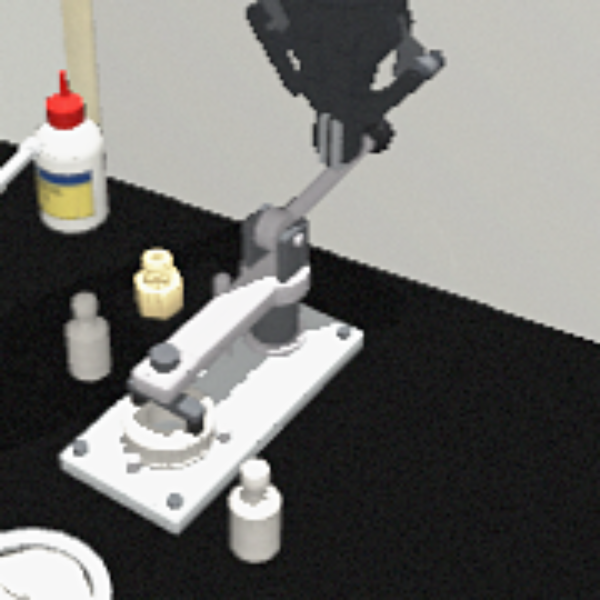

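Request:
step_arm([
  [0, 0, 10],
  [0, 0, 40],
  [0, 0, 80],
  [-5, -30, 110],
  [-10, -70, 110],
  [-20, -110, 110],
  [-30, -150, 110],
  [-30, -150, 110],
  [-30, -150, 110],
], spin=[0, 0, 0, 0, 0, 0, 0, 0, 0], fingers=[0, 0, 0, 0, 0, 0, 0, 0, 0])

```text
time_s: 13.2
eef_pos: [0.562, -0.3646, 0.226]
eef_rot: [0.533, -0.464, 0.533, 0.466]
wrist_force: [0.1, 0.9, -0.4]
opening: 0.003
```

```bash
python3 - <<'E'
from h import *
for n in ['scene','top']:
    im=eyes.camera(n); cv2.imwrite(f'pics/{n}10.png',cv2.resize(im[160:340,230:410],(600,600),interpolation=cv2.INTER_CUBIC)[:,:,::-1])
o=ctrl.get_obs(); e=o['eef_pos']; print(e,o['wrist_force'],o['time_s'])
E
```

```text
[ 0.56299438 -0.36307419  0.22641673] [ 0.85790217 -0.17263341 -0.24714624] 13.3
```

View pics/scene10.png

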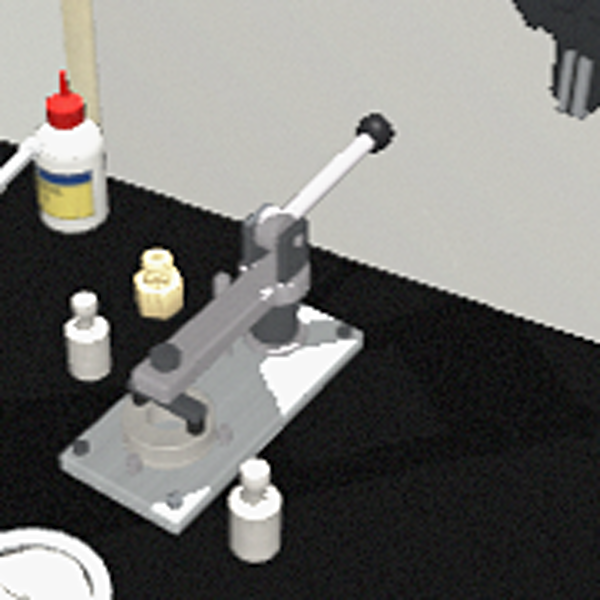

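View pics/top10.png

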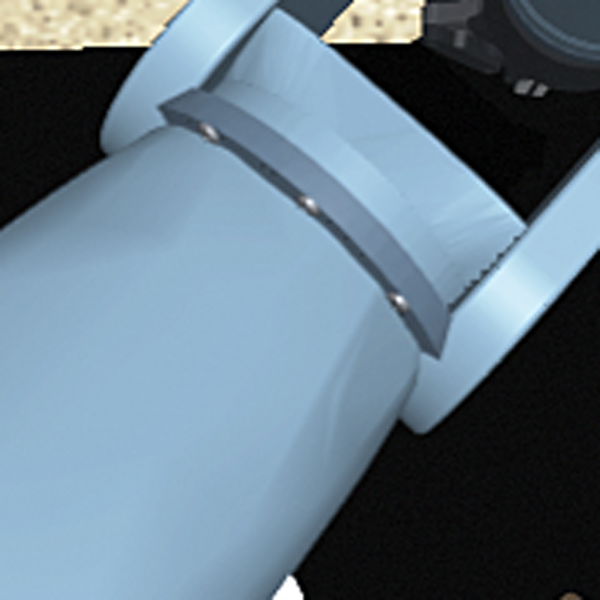

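```bash
python3 - <<'E'
from h import *
post=np.array([.5284,-.2074]);fy=-.121
n=np.array([-np.sin(fy),np.cos(fy)])
o,d=ray('scene',230+376*.3-.35,160+133*.3-.35)
t=((post-o[:2])@n)/(d[:2]@n); p=o+t*d; r=np.hypot(*(p[:2]-post)); print(p,np.hypot(r,p[2]-.098),'value',1.222-np.arctan2(p[2]-.098,r))
b=plane('scene',230+165*.3-.35,160+356*.3-.35,.077); e=post-b[:2]; print('strap',np.arctan2(e[1],e[0])-fy)
E
```

```text
[ 0.63430828 -0.22027781  0.10607585] 0.10699355275706382 value 1.1464483725709274
strap -0.014492218944357038
```

Both checks agree: the lever reads 1.146 (its stop is at 1.15) and the strap is at 0 to within 0.015 rad.

```bash
python3 -c "
from bench import hand_in
print(hand_in())"
```

```text
the job is handed in; nothing more can be done
None
```

I swung the strap over the ring gauge to its stop, then pushed the cam lever fully down, withdrew the arm clear and handed in at about 13 s of the 54 s allowed.

**Strap:** I pushed it with the side of the closed fingers. At the stop the push force rose to 18 N and the fingers stopped advancing. After the arm was clear, the camera put the strap at -0.01 rad, within measuring error of 0.

**Cam lever:** It stayed raised until the strap was shut. At its stop the force rose to about 14 N. In the last picture the ball's position gives a value of 1.146 (stop at 1.15) and 107 mm from the pivot (108 expected).

**Ring, weights and adaptor:** In the last scene picture the ring lies flat in its nest with the foot on it. The weights and adaptor stand where they were. I judged this by eye and did not measure their positions again.

**Not confirmed:** I could not measure the foot's pressing force. It follows only from the lever being at its stop with the strap shut. The arm hid the fixture in the last top picture, so the final strap and lever values come from the scene camera alone.

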